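# Launch the footbridge deck onto its pier and weight it down

## Task

Slide the wooden bridge deck along the plywood bed, its long side snug against the red fence, across the gap and onto the narrow pier, until its leading end is flush with the pier's outer face. Then set the blue steel bar weight down gently on the deck, lengthwise along the pier and centred over it, upright as it stands now, so the joint is pressed while it sets. Leave the block, tape, bottle, scissors and spatula lying around it where they are.

Things in the scene. Friction and masses are not known exactly. Their poses are not given: they have to be found in the camera images.
- bed: Fixed bed: white foam block with plywood top, 280 (x) x 115 (y) mm, top 60 mm high. Origin: centre of underside; +x is the launch direction, towards the pier. A red fence, 10 mm wide, 12 mm above the plywood, runs all along its -y edge (farther from the robot), inner face at y = -47.5 mm. The other edges are open.
- bed_edge (a point): middle of the bed's front top edge, where the gap begins (bed x = +140 mm, 60 mm high)
- pier: Fixed narrow grey pier, square to the bed and on its centre line, 60 to 90 mm beyond its front edge: wall 20 mm thick (x), 80 mm wide (y), capped by a dark half-round bar, 10 mm radius, crest 60 mm high, level with the bed. Foot 50 x 100 x 6 mm. Origin: centre of underside; +x is the launch direction; outer face at x = +10 mm.
- pier_top (a point): middle of the pier's crest, 60 mm high
- deck: Loose wooden deck with dark plank lines, 230 (x) x 95 (y) x 12 mm, about 0.13 kg, flat on the bed, a little askew and off the fence. Too wide to grip across; slides when its edge is pushed with 1 or 2 N. Origin: centre of underside; +x is its leading end, towards the pier. Snug against the fence, its origin is at bed y = 0.
- deck_nose (a point): middle of the deck's leading end, at its underside
- deck_tail (a point): middle of the deck's rear end, at its underside
- weight: Loose blue-painted steel bar weight standing on the bench left or right of the bridge, 20 thick (x) x 70 long (y) x 32 mm high, about 0.35 kg. Origin: centre of underside. On the deck its underside is 72 mm above the bench. It and the brown block swap places between starts.
- offcut: Bystander: brown wooden block, 40 x 60 x 25 mm, origin at the centre of its underside
- tape: Bystander: yellow tape roll lying flat, 90 mm across, 24 mm high, origin at the centre of its underside
- glue_bottle: Bystander: white bottle with orange cap, 48 mm across, 120 mm high, origin at the centre of its underside
- scissors: Bystander: scissors with black rings lying flat, about 170 mm long, origin near the pivot
- spatula: Bystander: spatula lying flat, origin about the middle

How it is judged (in metres and radians):
On the way:
1. the deck lies against the fence with its leading end flush on the pier, before the weight is on it (x of deck_nose in the frame of pier between 0.003 and 0.017 m and y of deck in the frame of bed between -0.005 and 0.005 m and z of deck_nose in the frame of pier between 0.056 and 0.064 m and angle between the x axis of deck and the x axis of bed, either way round below 0.05 rad and angle between deck's own z axis and vertical below 0.04 rad and horizontal distance between weight and deck above 0.15 m), for 0.2 s.
At the end, for the whole second after the job is handed in: Deck level on bed and pier, within 5 mm and 0.05 rad of snug along the fence, leading end within 7 mm of flush with the pier's outer face; weight upright on it, within 8 mm of the pier's centre line (15 mm along it) and 0.17 rad of its direction, released, at rest (x of deck_nose in the frame of pier between 0.003 and 0.017 m and y of deck in the frame of bed between -0.005 and 0.005 m and z of deck_nose in the frame of pier between 0.056 and 0.064 m and angle between the x axis of deck and the x axis of bed, either way round below 0.05 rad and angle between deck's own z axis and vertical below 0.04 rad and x of weight in the frame of pier between -0.008 and 0.008 m and y of weight in the frame of pier between -0.015 and 0.015 m and z of weight in the frame of pier between 0.068 and 0.076 m and angle between the x axis of weight and the x axis of pier, either way round below 0.17 rad and angle between weight's own z axis and vertical below 0.06 rad and linear speed of each of weight, deck below 0.01 m/s); the robot touches nothing.
It fails at once if the weight is dropped or rammed onto the deck (over 60 N) (contact force between weight and deck above 60 N).
It fails at once if the deck falls off the bed (height (world z) of deck below 0.045 m).
It fails at once if the block, tape, bottle, scissors or spatula is moved by more than 30 mm (distance of any of offcut, tape, glue_bottle, scissors, spatula from where it was at the start of the episode above 0.03 m).
It also fails if it takes over 64 s, if anything falls off the work surface, if the arm or the gripper's body presses on something with over 40 N, if the wrist force passes 120 N, or if a joint passes its speed limit or range.

## Robot

A 7-joint arm with a two-finger parallel gripper is mounted at the origin on the work surface. World frame = base frame: x ahead of the robot, y to its left, z up, the work surface at z = 0. Lengths are in m, angles in degrees, forces in N, time in s.
With the tool pointing down it reaches from about 0.4 to 0.85 m from the base axis. Payload 10.4 kg.
Tool frame: the origin (TCP) lies midway between the tips of the shut fingers; the grasp point (between the pads) lies env.tcp_to_grasp behind it (env.tcp_to_grasp is the distance from the TCP to the grasp point, in m); z points along the fingers, y is the line along which they close (so a half turn about z gives the same grasp; the last joint's range is limited). The gripper opens to 87 mm and grips with 3 to 60 N. Pads are 19 mm wide; open, the fingers measure 117 mm over their backs; the gripper's body (75 mm by 190 mm) begins 51 mm behind the grasp point.
Start: joints at [-1.295, 19.034, -3.707, 83.658, 1.238, 77.344, -5.071], TCP at [0.625, 0, 0.223] pointing down, gripper open.
Joint ranges: [-148.97, 148.97], [-28.65, 121.19], [-84.17, 76.75], [9.2, 138.47], [-72.65, 252.65], [3.7, 117.97], [-149.18, 149.18]. Speed limits (degrees/s): [127.2, 127.2, 159.86, 159.86, 180, 180, 180].

## Interface

Orientations are given as [roll, pitch, yaw] about the fixed x, y, z axes, in that order (R = Rz(yaw) Ry(pitch) Rx(roll)).
In Python, from rig import env gives the robot as it stands.
- The arm moves only by the tool tcp_steps, called after "Call:" by a JSON object that holds its "api" and its "payload". Schema: {"type":"object","properties":{"moves":{"type":"string"},"grip_n":{"type":"number"},"only":{"type":"string"},"quiet":{"type":"boolean"},"lines":{"type":"string"}},"required":["moves"],"additionalProperties":false}. moves is a string of 1 to 20 rows, one to a line, with the numbers parted by spaces; each row has 7 numbers: the finger opening in m, then dx, dy, dz in units of 50 mm, then a rotation vector rx, ry, rz in units of 2 degrees; each row shifts and turns the commanded pose from where the row before left it, along the tool's axes as they then stand; what a row does not reach is not made up. A row lasts 1/12 s, in which the tool goes at most 0.0417 m and 7.16 degrees, less where a joint would pass 70% of its speed; a pose out of reach is approached as far as the arm can. The fingers move at their own pace and stop on an object; grip_n is the grip in N (left out, the last holds). Time passes only in rows, so rows that do not move let the fingers close. The tool returns the time, the measured TCP pose, the force, the opening and the grip force at its end. only (a regular expression) keeps the lines of the reply that match it, lines (a string "A,B") keeps lines A to B, and quiet returns only ok. Input that does not fit is refused with a message, and nothing moves.
- env.get_obs(): the state, without advancing time (a new reading comes with each control period).
- env.snapshot(name): name is "scene" or "side" or "wrist"; returns the picture (384x512x3 uint8, red, green, blue); there is no depth.
- env.camera_info(name): a dict with "fx", "fy", "cx", "cy" (pixels), "T" (4x4, takes a point from camera to world coordinates). Camera axes: x right, y down, z forward; pixel columns grow to the right and rows downward; lengths in m; the calibration is good to about 2 mm. A picture is of the moment at which its call begins: read the wrist's pose just before it. camera_info takes no time and is no camera call; for the wrist camera it gives the pose at the moment of the call.
- env.job_done(): hands the job in; it is judged then, once.
The state is a dict: "time_s": time; "q": joint angles; "joint_vel": joint speeds; "tau": joint torques, N m; "eef_pos": TCP position; "tool_rot": TCP orientation; "ft_force": force on the tool from outside, world axes, zero at the start; "ft_torque": the same for the moment, N m; "width": finger opening in m; "grasp_force": force on a finger pad.
Only numpy, scipy, OpenCV 4.12 (cv2) and the standard library are available. Lean on these libraries where they do the work, as an engineer would, in place of code of your own. Each camera call takes 0.05 s, during which the arm holds its last target. There are 200 camera calls.

## Working session

There is one attempt and no reset: what is moved stays moved. The work goes in short steps, Python scripts to look and compute and a tool call to move; the robot and the scene stay as the last step left them, time stands still between calls to the robot, and variables do not carry over. Pictures are saved under pics/ and viewed, at most 10 in all, crops included, and the job is handed in when it is done.

```bash
ls; mkdir -p pics; python3 - <<'E'
from rig import env
import cv2,numpy as np
for n in("scene","side","wrist"):
    im=env.snapshot(n); cv2.imwrite(f"pics/{n}0.png",im[:,:,::-1])
    c=env.camera_info(n); print(n,c["fx"],c["cx"],c["cy"],np.round(c["T"],3).tolist())
o=env.get_obs();print(o["eef_pos"],o["tool_rot"],o["time_s"],env.tcp_to_grasp)
E
python3 -c "
import cv2,numpy as np
a=[cv2.imread(f'pics/{n}0.png') for n in('scene','side')]
"
```

```text
pics
rig.py
scene 374.6011225631128 258.2891504309907 187.71548814983498 [[-0.059, 0.852, -0.52, 1.091], [0.998, 0.043, -0.042, 0.06], [-0.013, -0.521, -0.853, 1.037], [0.0, 0.0, 0.0, 1.0]]
side 413.77161831888225 243.64202753904863 184.7627540812393 [[0.89, -0.313, 0.332, 0.092], [-0.456, -0.626, 0.633, -0.783], [0.01, -0.714, -0.7, 0.937], [0.0, 0.0, 0.0, 1.0]]
wrist 325.69072197245396 250.07234746336923 193.29335803117164 [[1.0, 0.001, -0.0, 0.625], [0.001, -0.958, -0.288, 0.079], [-0.001, 0.288, -0.958, 0.384], [0.0, 0.0, 0.0, 1.0]]
[6.24719704e-01 2.49400874e-05 2.21982016e-01] [-1.79941252e+02  1.78073619e-03  9.00040296e+01] 0.15 0.0187
```

View pics/scene0.png

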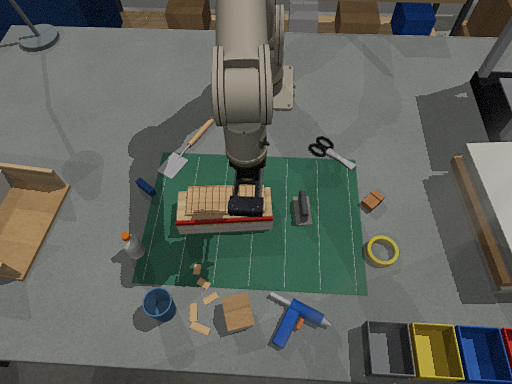

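View pics/side0.png

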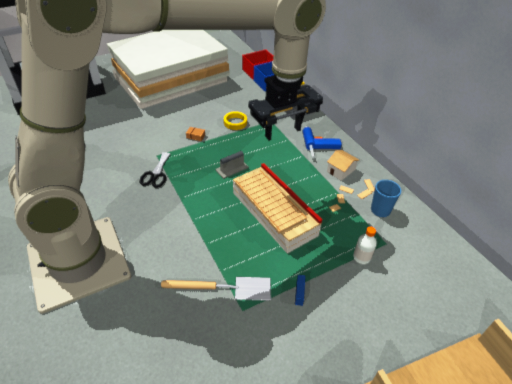

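View pics/wrist0.png

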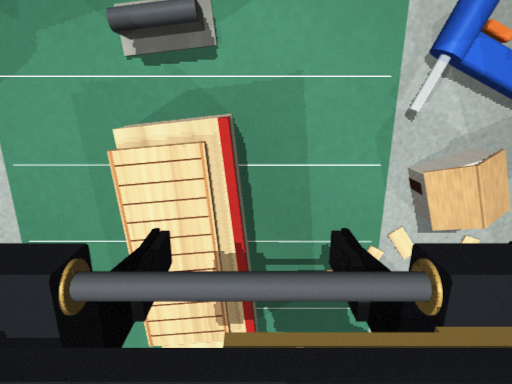

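The bridge runs along world +y, with the fence on its far (+x) side. The pier is at scene px (303,208) and the blue weight at scene (145,187), beyond the bed's tail and near the spatula. I'll back up for wider wrist views.

Careful with the scale: shifts go in units of 50 mm and turns go in units of 2 degrees. That gives: -0.025 m is -0.5, -0.02 m is -0.4.

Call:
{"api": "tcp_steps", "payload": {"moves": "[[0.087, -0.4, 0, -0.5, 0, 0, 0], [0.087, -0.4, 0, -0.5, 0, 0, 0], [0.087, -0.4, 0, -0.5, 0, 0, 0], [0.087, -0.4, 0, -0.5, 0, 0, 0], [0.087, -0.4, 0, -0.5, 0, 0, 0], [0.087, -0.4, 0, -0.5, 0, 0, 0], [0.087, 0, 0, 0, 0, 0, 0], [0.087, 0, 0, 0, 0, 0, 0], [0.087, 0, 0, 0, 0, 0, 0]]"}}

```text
refused: moves: the value is not of type 'string' (schema: type "string"). Nothing was moved.
```

Refused on format, not on reach. It needs rows one to a line, with the numbers parted by spaces.

Call:
{"api": "tcp_steps", "payload": {"moves": "0.087 -0.4 0 -0.5 0 0 0\n0.087 -0.4 0 -0.5 0 0 0\n0.087 -0.4 0 -0.5 0 0 0\n0.087 -0.4 0 -0.5 0 0 0\n0.087 -0.4 0 -0.5 0 0 0\n0.087 -0.4 0 -0.5 0 0 0\n0.087 0 0 0 0 0 0\n0.087 0 0 0 0 0 0\n0.087 0 0 0 0 0 0"}}

```text
time_s: 0.9
eef_pos: [0.6249, -0.1193, 0.3715]
tool_rot: [-179.9, -0.0, 90.0]
ft_force: [0.0, 0.5, -1.2]
width: 0.087
grasp_force: 0.0
```

```bash
cat > h.py <<'E'
from rig import env
import cv2,numpy as np,json
def grab(n,tag):
    c=env.camera_info(n); im=env.snapshot(n)[:,:,::-1].copy()
    cv2.imwrite(f"pics/{tag}.png",im)
    c={k:np.array(v).tolist() for k,v in c.items()}
    json.dump(c,open(f"pics/{tag}.json","w")); return im,c
def load(tag): return cv2.imread(f"pics/{tag}.png"),json.load(open(f"pics/{tag}.json"))
def ray(c,p):
    T=np.array(c["T"]);d=T[:3,:3]@[(p[0]-c["cx"])/c["fx"],(p[1]-c["cy"])/c["fy"],1]
    return T[:3,3],d/np.linalg.norm(d)
def plane(c,p,z):
    o,d=ray(c,p);return o+d*(z-o[2])/d[2]
def tri(*obs):
    A=np.zeros((3,3));b=np.zeros(3);L=[ray(c,p) for c,p in obs]
    for o,d in L:
        M=np.eye(3)-np.outer(d,d);A+=M;b+=M@o
    x=np.linalg.solve(A,b)
    return x,max(np.linalg.norm((np.eye(3)-np.outer(d,d))@(x-o)) for o,d in L)
E
python3 - <<'E'
from h import *
im,c=grab("wrist","w1"); 
for t in("scene","side"): grab(t,t+"1")
cv2.imwrite("pics/w1b.png",cv2.resize(im,(800,600),interpolation=cv2.INTER_CUBIC))
E
```

```text
(no output)
```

View pics/w1b.png

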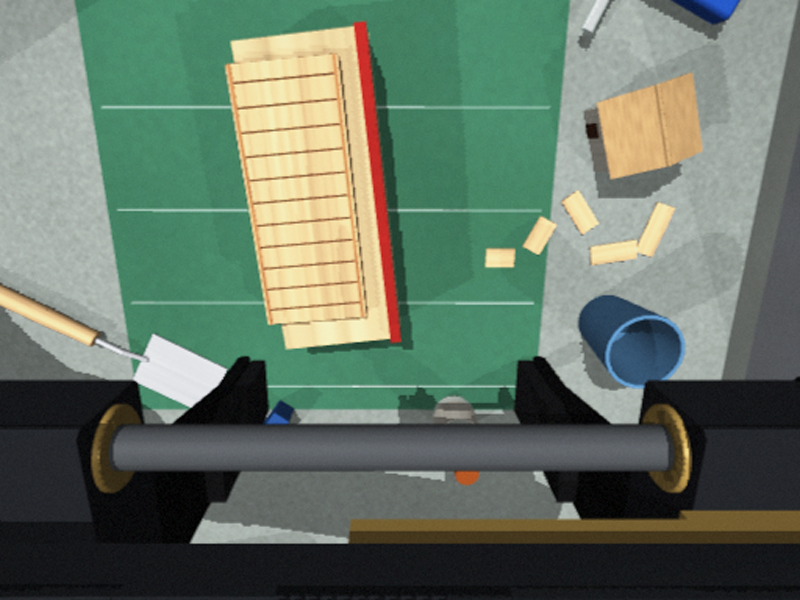

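The view shows the deck as a quad with corners at about (226,65),(338,52),(367,318),(267,325) in the 800 px picture. The fence strip runs from (361,23) to (395,342), and the weight pokes out at (280,412). Next I'll turn these into positions.

```bash
python3 - <<'E'
from h import *
np.set_printoptions(precision=4,suppress=True)
def big(m):
    n,l,s,ce=cv2.connectedComponentsWithStats(m.astype(np.uint8)); i=1+np.argmax(s[1:,4]); return (l==i).astype(np.uint8),s[i],ce[i]
w,c=load("w1"); hsv=cv2.cvtColor(w,cv2.COLOR_BGR2HSV)
red=((hsv[...,0]<6)|(hsv[...,0]>174))&(hsv[...,1]>170)&(hsv[...,2]>90)
m,s,ce=big(red); pts=np.argwhere(m)[:,::-1]
P=np.array([plane(c,p,.072)[:2] for p in pts],np.float32)
print("fence rect",cv2.minAreaRect(P),cv2.boxPoints(cv2.minAreaRect(P)))
k=.64
for p in[(226,65),(338,52),(367,318),(267,325)]: print("deck",plane(c,(p[0]*k,p[1]*k),.072))
for p in[(231,40),(285,349)]: print("bed -x corners",plane(c,(p[0]*k,p[1]*k),.06))
# weight in scene and side
obs=[]
for n,r in(("scene1",(125,165,170,205)),("side1",(285,265,315,315))):
    im,cc=load(n);hs=cv2.cvtColor(im,cv2.COLOR_BGR2HSV)
    b=(hs[...,0]>100)&(hs[...,0]<130)&(hs[...,1]>120); z=np.zeros_like(b); z[r[1]:r[3],r[0]:r[2]]=1
    mm,s,ce=big(b&(z>0)); print(n,s,ce,cv2.minAreaRect(np.argwhere(mm)[:,::-1].astype(np.float32)))
    obs.append((cc,ce))
print("weight",tri(*obs))
a=load("scene1")[0];b=load("side1")[0]; w0=cv2.imread("pics/wrist0.png")
f=lambda i,x,y,W,H:cv2.resize(i[y:y+H,x:x+W],(400,300),interpolation=cv2.INTER_CUBIC)
cv2.imwrite("pics/m.png",np.vstack([np.hstack([f(a,280,180,60,45),f(b,205,140,60,45)]),np.hstack([f(a,120,160,60,45),f(b,270,270,60,45)])]))
E
```

```text
fence rect ((0.6145004034042358, -0.07966804504394531), (0.00939678680151701, 0.278570294380188), 6.244027137756348) [[ 0.5947  0.0583]
 [ 0.625  -0.2186]
 [ 0.6343 -0.2176]
 [ 0.604   0.0593]]
deck [0.4881 0.0265 0.072 ]
deck [0.5814 0.0364 0.072 ]
deck [ 0.6025 -0.1948  0.072 ]
deck [ 0.5065 -0.202   0.072 ]
bed -x corners [0.4905 0.0475 0.06  ]
bed -x corners [ 0.5196 -0.2315  0.06  ]
scene1 [136 178  20  19 163] [145.6258 186.9448] ((145.35366821289062, 186.6829376220703), (22.957542419433594, 7.496340751647949), 38.65980911254883)
side1 [296 275   9  31 241] [300.0705 289.6141] ((300.0, 290.0), (30.0, 8.0), 90.0)
weight (array([ 0.484 , -0.352 ,  0.0153]), np.float64(0.0006655908139868553))
```

View pics/m.png

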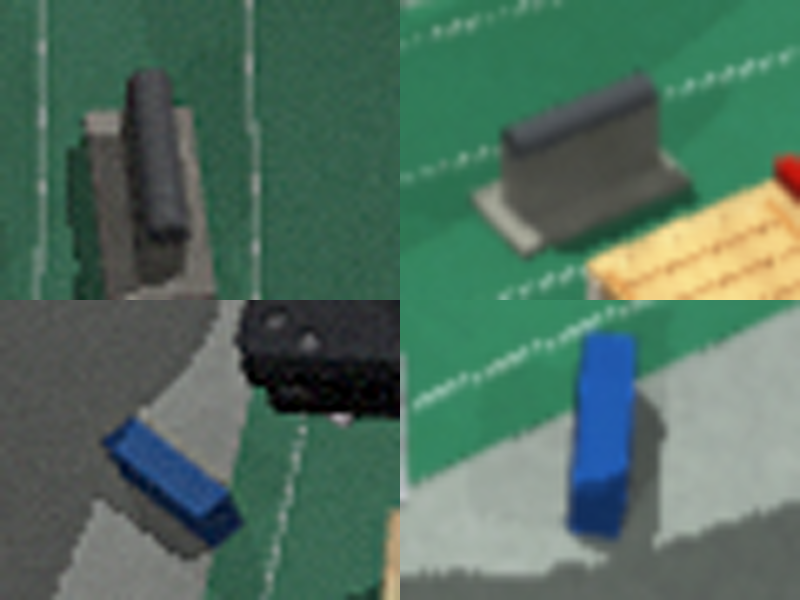

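Measured sizes match the text: fence 9.4 × 279 mm, deck edges ~95 × 230 mm, weight centre at 15 mm height. The launch direction is at 96.2°. The deck sits ~17 mm off the fence and ~1.4° askew. I'll lower the shut fingers beside its near edge.

In the tool's units: 0.03 m is 0.6, -0.0192 m is -0.384, -6.24 degrees is -3.12.

Call:
{"api": "tcp_steps", "payload": {"moves": "0 0 0 0 0 0 -3.12\n0 0.112 -0.384 0.6 0 0 0\n0 0.112 -0.384 0.6 0 0 0\n0 0.112 -0.384 0.6 0 0 0\n0 0.112 -0.384 0.6 0 0 0\n0 0.112 -0.384 0.6 0 0 0\n0 0.112 -0.384 0.6 0 0 0\n0 0.112 -0.384 0.6 0 0 0\n0 0.112 -0.384 0.6 0 0 0\n0 0 0 0 0 0 0\n0 0 0 0 0 0 0"}}

```text
time_s: 1.97
eef_pos: [0.4653, -0.0913, 0.1308]
tool_rot: [-179.8, -0.1, 96.3]
ft_force: [0.4, -0.1, 1.0]
width: 0.0217
grasp_force: 0.0
```

```bash
python3 - <<'E'
from h import *
np.set_printoptions(precision=4,suppress=True)
s,_=load("scene1");c1=_;b,c2=load("side1")
for p,q in(((302.5,190.5),(241,151.2)),((305.8,215.7),(220.75,159.2))): print(tri((c1,p),(c2,q)))
# swap check
for p,q in(((302.5,190.5),(220.75,159.2)),((305.8,215.7),(241,151.2))): print(tri((c1,p),(c2,q)))
T=np.array([[1,.001,0,.625],[.001,-.958,-.288,.079],[-.001,.288,-.958,.384],[0,0,0,1]])
c=dict(fx=325.69,fy=325.69,cx=250.07,cy=193.29,T=T)
for p in((113,10),(119,34),(196,1),(200,22)): print("w0",plane(c,p,.06))
E
```

```text
(array([0.5414, 0.1289, 0.1037]), np.float64(0.018625472307072417))
(array([0.5332, 0.1794, 0.0037]), np.float64(0.02609130818548154))
(array([0.4968, 0.1477, 0.0583]), np.float64(0.0016318180900219755))
(array([0.5777, 0.159 , 0.0521]), np.float64(0.0034497848164867268))
w0 [0.5031 0.1516 0.06  ]
w0 [0.5062 0.1321 0.06  ]
w0 [0.5771 0.1587 0.06  ]
w0 [0.5799 0.142  0.06  ]
```

In the tool's units: 0.022 m is 0.44, 0.021 m is 0.42.

Call:
{"api": "tcp_steps", "payload": {"moves": "0 0 0 0.44 0 0 0\n0 0 0 0.44 0 0 0\n0 0 0 0.42 0 0 0\n0 0 0 0 0 0 0\n0 0 0 0 0 0 0"}}

```text
time_s: 2.38
eef_pos: [0.4681, -0.0919, 0.0681]
tool_rot: [-180.0, -0.0, 96.3]
ft_force: [-0.4, 0.3, 0.2]
width: 0.0009
grasp_force: 0.0
```

Call:
{"api": "tcp_steps", "payload": {"moves": "0 0 0.08 0 0 0 0\n0 0 0.08 0 0 0 0\n0 0 0.08 0 0 0 0\n0 0 0.08 0 0 0 0\n0 0 0.08 0 0 0 0\n0 0 0.08 0 0 0 0\n0 0 0.08 0 0 0 0\n0 0 0 0 0 0 0\n0 0 0 0 0 0 0"}}

```text
time_s: 3.13
eef_pos: [0.4955, -0.089, 0.0675]
tool_rot: [180.0, -0.0, 96.2]
ft_force: [0.0, 0.0, 0.1]
width: 0.0003
grasp_force: 0.0
```

Call:
{"api": "tcp_steps", "payload": {"moves": "0 0 0 0.04 0 0 0\n0 0 0.04 0 0 0 0\n0 0 0.04 0 0 0 0\n0 0 0 0 0 0 0\n0 0 0 0 0 0 0"}}

```text
time_s: 3.55
eef_pos: [0.4995, -0.0886, 0.0656]
tool_rot: [180.0, -0.0, 96.2]
ft_force: [0.2, -0.5, -0.9]
width: 0.0006
grasp_force: 0.0
```

```bash
python3 - <<'E'
from h import *
im,c=grab("wrist","w2");s,_=grab("side","side2");a,_=grab("scene","scene2")
f=lambda i,x,y,W,H:cv2.resize(i[y:y+H,x:x+W],(400,300),interpolation=cv2.INTER_CUBIC)
cv2.imwrite("pics/m2.png",np.vstack([np.hstack([im[:300,:400],f(s,225,150,120,90)]),np.hstack([f(a,160,160,120,90),f(s,140,100,240,180)])]))
E
```

```text
(no output)
```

View pics/m2.png

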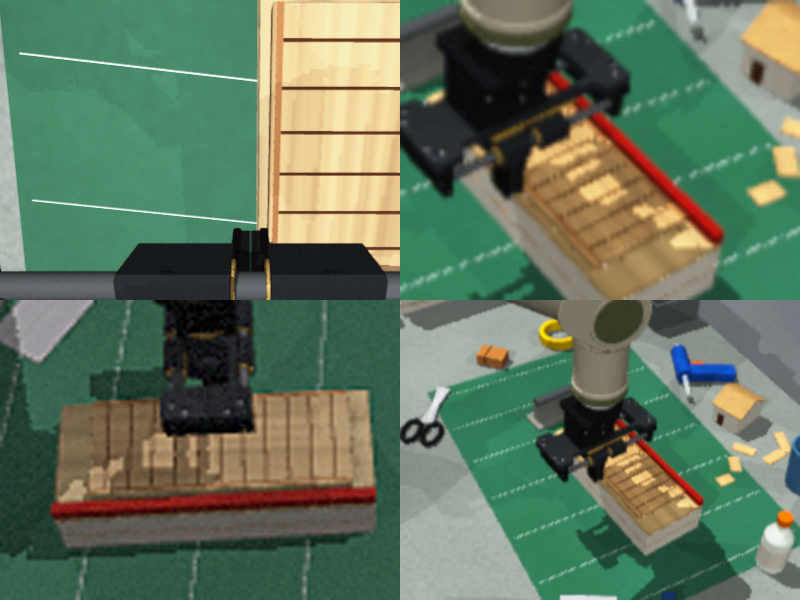

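The deck has moved almost to the fence and its long edges look parallel to it. I'll keep going until there is clear contact.

In the tool's units: 0.0015 m is 0.03.

Call:
{"api": "tcp_steps", "payload": {"moves": "0 0 0.03 0 0 0 0\n0 0 0.03 0 0 0 0\n0 0 0 0 0 0 0"}}

```text
time_s: 3.95
eef_pos: [0.5025, -0.0883, 0.0656]
tool_rot: [180.0, 0.0, 96.2]
ft_force: [-0.2, 0.5, 0.7]
width: 0.0005
grasp_force: 0.0
```

Call:
{"api": "tcp_steps", "payload": {"moves": "0 0 0.03 0 0 0 0\n0 0 0.03 0 0 0 0\n0 0 0 0 0 0 0"}}

```text
time_s: 4.2
eef_pos: [0.5049, -0.088, 0.0654]
tool_rot: [-179.9, -0.0, 96.2]
ft_force: [-2.6, -0.3, 2.4]
width: 0.0005
grasp_force: 1.8
```

```bash
python3 - <<'E'
from h import *
im,c=grab("wrist","w3");s,_=grab("side","side3");a,_=grab("scene","scene3")
E
```

```text
(no output)
```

In the tool's units: 0.0015 m is 0.03.

Call:
{"api": "tcp_steps", "payload": {"moves": "0 0 0.03 0 0 0 0\n0 0 0 0 0 0 0"}}

```text
time_s: 4.52
eef_pos: [0.505, -0.088, 0.0652]
tool_rot: [-179.8, -0.0, 96.2]
ft_force: [-11.9, 0.5, 8.0]
width: 0.0004
grasp_force: 5.7
```

Call:
{"api": "tcp_steps", "payload": {"moves": "0 0 0.03 0 0 0 0\n0 0 0 0 0 0 0"}}

```text
time_s: 4.68
eef_pos: [0.505, -0.088, 0.065]
tool_rot: [-179.6, -0.0, 96.2]
ft_force: [-18.0, 0.1, 13.7]
width: 0.0004
grasp_force: 9.0
```

Contact with the fence is firm at 12–18 N. I'll back off, rise and look at nose and pier together.

In the tool's units: -0.035 m is -0.7, -0.015 m is -0.3.

Call:
{"api": "tcp_steps", "payload": {"moves": "0 0 -0.3 0 0 0 0\n0 0 -0.2 -0.2 0 0 0\n0.05 0 0.2 -0.7 0 0 0\n0.05 0 0.2 -0.7 0 0 0\n0.05 0 0.2 -0.7 0 0 0\n0.05 0 0.2 -0.7 0 0 0\n0.05 0 0.2 -0.7 0 0 0\n0.05 0 0.2 -0.7 0 0 0\n0.05 0 0.2 -0.7 0 0 0\n0.05 0 0.24 -0.7 0 0 0\n0.05 0 0 0 0 0 0\n0.05 0 0 0 0 0 0\n0.05 0 0 0 0 0 0"}}

```text
time_s: 5.77
eef_pos: [0.5651, -0.0814, 0.3551]
tool_rot: [180.0, -0.0, 96.3]
ft_force: [0.4, -0.2, -0.8]
width: 0.0496
grasp_force: 0.0
```

```bash
python3 - <<'E'
from h import *
im,c=grab("wrist","w4");grab("side","side4");grab("scene","scene4")
cv2.imwrite("pics/w4b.png",cv2.resize(im[:280],None,fx=1.5625,fy=1.5625,interpolation=cv2.INTER_CUBIC))
E
```

```text
(no output)
```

View pics/w4b.png

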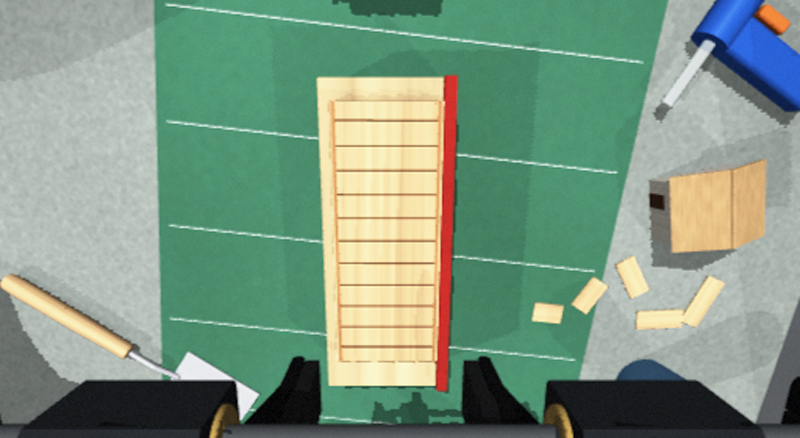

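The deck is now snug against and parallel to the fence: nose at row ~100, bed edge at row ~78 (800 px picture). The pier is just out of view above, so I'll move forward 0.16 m.

In the tool's units: 0.032 m is 0.64.

Call:
{"api": "tcp_steps", "payload": {"moves": "0.05 0.64 0 0 0 0 0\n0.05 0.64 0 0 0 0 0\n0.05 0.64 0 0 0 0 0\n0.05 0.64 0 0 0 0 0\n0.05 0.64 0 0 0 0 0\n0.05 0 0 0 0 0 0\n0.05 0 0 0 0 0 0\n0.05 0 0 0 0 0 0"}}

```text
time_s: 6.58
eef_pos: [0.5473, 0.0768, 0.355]
tool_rot: [-180.0, 0.0, 96.2]
ft_force: [-0.0, 0.0, 0.5]
width: 0.0503
grasp_force: 0.0
```

```bash
python3 - <<'E'
from h import *
im,c=grab("wrist","w5")
cv2.imwrite("pics/w5b.png",cv2.resize(im[20:260,100:420],None,fx=2.5,fy=2.5,interpolation=cv2.INTER_CUBIC))
E
```

```text
(no output)
```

View pics/w5b.png

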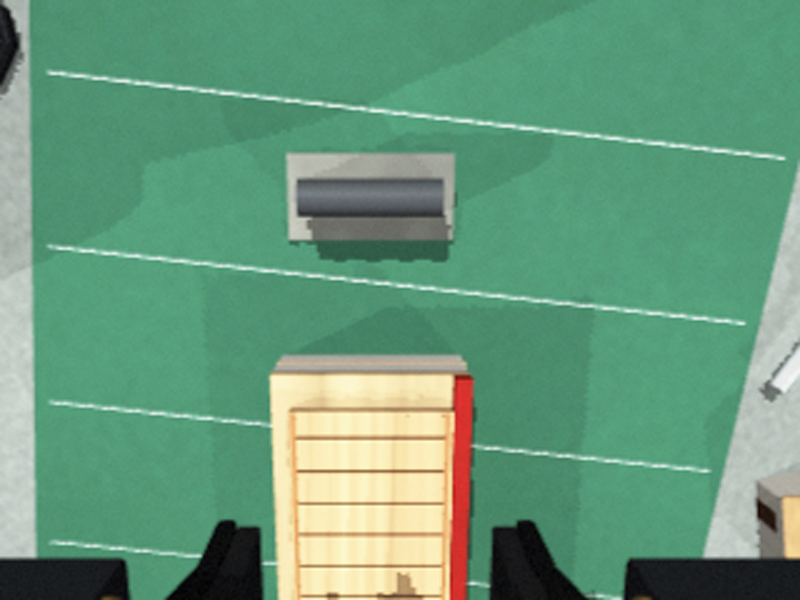

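The pier crest spans rows 179–217 and cols 297–444 in this crop. The bed edge is at row 374 and the deck nose top edge at row 409.

```bash
python3 - <<'E'
from h import *
np.set_printoptions(precision=4,suppress=True)
_,c=load("w5"); _,cs=load("side4")
B=np.array([.5623,-.0854]);a=np.radians(96.24);u=np.array([np.cos(a),np.sin(a)]);v=np.array([-u[1],u[0]])
bed=lambda P:np.array([(P[:2]-B)@u,(P[:2]-B)@v])
px=lambda x,y:(100+(x+.5)/2.5-.5,20+(y+.5)/2.5-.5)
print("cam",bed(np.array(c["T"])[:3,3]))
for n,p,z in[("crest far L",(297,179),.052),("far R",(443,179),.052),("near L",(297,217),.052),("near R",(443,217),.052),("bed L",(271,375),.06),("bed R",(455,375),.06),("nose L",(291,410),.072),("nose R",(453,410),.072),("foot far L",(288,153),.006),("foot far R",(455,153),.006),("foot near L",(288,241),.006)]:
    P=plane(c,px(*p),z);print(n,P,bed(P))
_,c4=load("w4"); k=1.5625
for n,p,z in[("nose L",(332,100),.072),("nose R",(441,100),.072),("tail L",(341,361),.072),("tail R",(434,361),.072),("bedfront",(317,77.5),.06),("bedback",(329,386),.06)]:
    P=plane(c4,(p[0]/k,p[1]/k),z);print(n,bed(P))
# heights by two views
for n,p5,p4 in[("bed front L",(271,375),(317,77.5)),("nose L",(291,410),(332,100)),("nose R",(453,410),(441,100))]:
    print("tri",n,tri((c,px(*p5)),(c4,(p4[0]/k,p4[1]/k))))
E
```

```text
cam [ 0.2421 -0.0032]
crest far L [0.4957 0.1557 0.052 ] [0.2469 0.04  ]
far R [0.5747 0.1644 0.052 ] [ 0.2469 -0.0395]
near L [0.4973 0.1358 0.052 ] [0.2269 0.0406]
near R [0.5774 0.1445 0.052 ] [ 0.2269 -0.04  ]
bed L [0.4903 0.0472 0.06  ] [0.1396 0.0571]
bed R [0.5952 0.0587 0.06  ] [ 0.1396 -0.0483]
nose L [0.5043 0.0311 0.072 ] [0.1221 0.045 ]
nose R [0.5953 0.0411 0.072 ] [ 0.1221 -0.0466]
foot far L [0.4849 0.1698 0.006 ] [0.2621 0.0492]
foot far R [0.5834 0.1806 0.006 ] [ 0.2621 -0.0499]
foot near L [0.4889 0.119  0.006 ] [0.2112 0.0508]
nose L [0.1208 0.0443]
nose R [ 0.1209 -0.0446]
tail L [-0.1094  0.0432]
tail R [-0.1093 -0.0447]
bedfront [0.1392 0.0574]
bedback [-0.1413  0.057 ]
tri bed front L (array([0.4901, 0.0469, 0.0588]), np.float64(0.00013123848116805944))
tri nose L (array([0.5044, 0.0301, 0.0684]), np.float64(0.0003611251294910615))
tri nose R (array([0.5948, 0.0401, 0.0686]), np.float64(0.001010220360956559))
```

The measurements agree: pier centre at bed x = 0.237 and y = 0, nose at 0.121, tail at −0.109. The push needed is ~0.126 m. I'll go behind the tail.

Call:
{"api": "tcp_steps", "payload": {"moves": "0.05 -0.68 -0.006 0.44 0 0 0\n0.05 -0.68 -0.006 0.44 0 0 0\n0.05 -0.68 -0.006 0.44 0 0 0\n0.05 -0.68 -0.006 0.44 0 0 0\n0.05 -0.68 -0.006 0.44 0 0 0\n0.05 -0.68 -0.006 0.44 0 0 0\n0.05 -0.68 -0.006 0.44 0 0 0\n0.05 -0.68 -0.006 0.44 0 0 0\n0.05 -0.68 -0.006 0.44 0 0 0\n0.05 0 0 0.44 0 0 0\n0.05 0 0 0 0 0 0\n0.05 0 0 0 0 0 0"}}

```text
time_s: 7.63
eef_pos: [0.5769, -0.2277, 0.1346]
tool_rot: [-179.9, -0.1, 96.1]
ft_force: [0.7, 0.8, -0.4]
width: 0.0502
grasp_force: 0.0
```

```bash
python3 - <<'E'
from h import *
o=env.get_obs();B=np.array([.5623,-.0854]);a=np.radians(96.24);u=np.array([np.cos(a),np.sin(a)]);v=np.array([-u[1],u[0]])
P=o["eef_pos"];print((P[:2]-B)@u,(P[:2]-B)@v,P[2],o["tool_rot"])
E
```

```text
-0.14307129845249847 0.0009969871399424077 0.13458895522618686 [-1.79860168e+02 -6.21318775e-02  9.61254487e+01]
```

Call:
{"api": "tcp_steps", "payload": {"moves": "0.05 0 0 0.46 0 0 0\n0.05 0 0 0.46 0 0 0\n0.05 0 0 0.46 0 0 -0.05\n0.05 0 0 0 0 0 0\n0.05 0 0 0 0 0 0"}}

```text
time_s: 8.05
eef_pos: [0.5784, -0.2263, 0.0676]
tool_rot: [180.0, -0.0, 96.4]
ft_force: [0.7, 0.2, 1.0]
width: 0.0503
grasp_force: 0.0
```

Call:
{"api": "tcp_steps", "payload": {"moves": "0.05 0.1 0 0 0 0 0\n0.05 0.1 0 0 0 0 0\n0.05 0.1 0 0 0 0 0\n0.05 0.1 0 0 0 0 0\n0.05 0.1 0 0 0 0 0\n0.05 0.1 0 0 0 0 0\n0.05 0.1 0 0 0 0 0\n0.05 0.1 0 0 0 0 0\n0.05 0 0 0 0 0 0"}}

```text
time_s: 8.8
eef_pos: [0.5737, -0.1857, 0.0666]
tool_rot: [180.0, -0.0, 96.4]
ft_force: [0.5, 1.1, -0.7]
width: 0.0498
grasp_force: 0.0
```

In the tool's units: 0.005 m is 0.1, 0.0015 m is 0.03.

Call:
{"api": "tcp_steps", "payload": {"moves": "0.05 0.1 0 0.03 0 0 0\n0.05 0.1 0 0 0 0 0\n0.05 0.1 0 0 0 0 0\n0.05 0.1 0 0 0 0 0\n0.05 0.1 0 0 0 0 0\n0.05 0.1 0 0 0 0 0\n0.05 0.1 0 0 0 0 0\n0.05 0.1 0 0 0 0 0\n0.05 0.1 0 0 0 0 0\n0.05 0.1 0 0 0 0 0\n0.05 0.1 0 0 0 0 0\n0.05 0.1 0 0 0 0 0\n0.05 0.1 0 0 0 0 0\n0.05 0.1 0 0 0 0 0\n0.05 0.1 0 0 0 0 0\n0.05 0.1 0 0 0 0 0\n0.05 0.1 0 0 0 0 0\n0.05 0 0 0 0 0 0\n0.05 0 0 0 0 0 0"}}

```text
time_s: 10.38
eef_pos: [0.5643, -0.1022, 0.0651]
tool_rot: [180.0, -0.0, 96.4]
ft_force: [-0.8, -0.5, -0.0]
width: 0.0497
grasp_force: 0.0
```

```bash
python3 - <<'E'
from h import *
o=env.get_obs();B=np.array([.5623,-.0854]);a=np.radians(96.24);u=np.array([np.cos(a),np.sin(a)]);v=np.array([-u[1],u[0]])
P=o["eef_pos"];print((P[:2]-B)@u,(P[:2]-B)@v,P[2])
a,ca=grab("scene","scene6");s,cs=grab("side","side6");w,c=grab("wrist","w6")
f=lambda i,x,y,W,H:cv2.resize(i[y:y+H,x:x+W],(400,300),interpolation=cv2.INTER_CUBIC)
cv2.imwrite("pics/m6.png",np.vstack([np.hstack([f(a,240,175,80,60),f(s,200,140,80,60)]),np.hstack([f(a,160,160,160,120),w[:300,50:450]])]))
E
```

```text
-0.01694115165380585 -0.00019883936541629672 0.06513507447222919
```

View pics/m6.png

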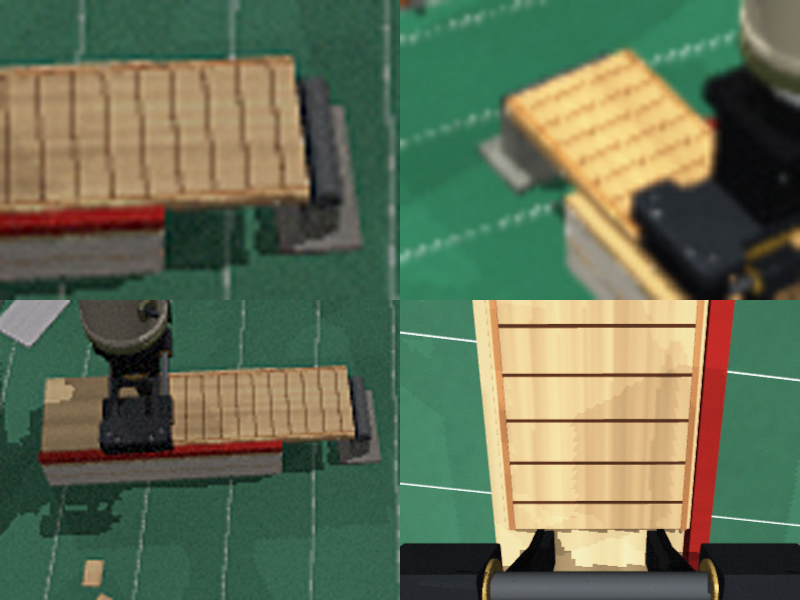

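The nose is just reaching the pier crest. The wrist inset suggests a thin gap to the fence, so I'll measure both.

```bash
cat >> h.py <<'E'
B=np.array([.5623,-.0854]);_a=np.radians(96.24);u=np.array([np.cos(_a),np.sin(_a)]);v=np.array([-u[1],u[0]])
bed=lambda P:np.array([(np.asarray(P)[:2]-B)@u,(np.asarray(P)[:2]-B)@v])
E
python3 - <<'E'
from h import *
np.set_printoptions(precision=4,suppress=True)
_,a=load("scene6");_,s=load("side6");w,c=load("w6")
for p in[(298.6,186.4),(301.6,214)]: print("scene",bed(plane(a,p,.072)))
for p in[(221.6,159.4),(245.6,150)]: print("side",bed(plane(s,p,.072)))
for n,p in[("deck R top",(697,302)),("deck R low",(683,527)),("fence top",(711,302)),("fence low",(690,527)),("deck L top",(489,302)),("deck L low",(511,527)),("tail",(600,529))]:
    print(n,bed(plane(c,(p[0]-400+50,p[1]-300),.072)))
hs=cv2.cvtColor(w,cv2.COLOR_BGR2HSV)
for r in(10,100,200): print(r,[tuple(int(t) for t in hs[r,x]) for x in range(325,366,2)][:20])
E
```

```text
scene [0.2253 0.0454]
scene [ 0.224  -0.0483]
side [0.2246 0.0464]
side [ 0.2223 -0.0438]
deck R top [ 0.0992 -0.0411]
deck R low [-0.003  -0.0429]
fence top [ 0.0993 -0.047 ]
fence low [-0.003  -0.0465]
deck L top [0.099  0.0466]
deck L low [-0.0032  0.0451]
tail [-0.0042 -0.0004]
10 [(21, 85, 242), (23, 83, 242), (23, 81, 242), (23, 81, 243), (23, 81, 243), (24, 78, 243), (23, 79, 243), (23, 79, 243), (23, 80, 243), (23, 81, 243), (23, 83, 243), (14, 142, 214), (14, 143, 227), (14, 143, 226), (16, 127, 229), (25, 71, 243), (17, 112, 175), (2, 210, 73), (1, 204, 191), (1, 207, 187)]
100 [(17, 105, 220), (19, 98, 231), (19, 94, 233), (19, 93, 233), (19, 94, 233), (18, 95, 233), (18, 97, 233), (17, 110, 216), (14, 146, 209), (13, 143, 210), (14, 146, 210), (20, 95, 241), (17, 107, 217), (2, 238, 61), (1, 201, 175), (1, 208, 172), (1, 209, 170), (1, 205, 173), (1, 209, 171), (1, 203, 172)]
200 [(18, 102, 227), (18, 102, 226), (17, 103, 222), (17, 107, 220), (13, 152, 179), (13, 150, 195), (13, 152, 195), (19, 100, 238), (16, 110, 192), (1, 206, 124), (1, 204, 179), (1, 203, 177), (1, 205, 175), (1, 201, 181), (1, 207, 177), (0, 207, 176), (1, 205, 178), (0, 202, 179), (1, 204, 176), (8, 132, 137)]
```

Gap to the fence ≤1–2 mm, and the nose is at 0.2245–0.226. It needs to reach 0.247, so I'll push ~0.021 more.

Call:
{"api": "tcp_steps", "payload": {"moves": "0.05 0.06 0 0 0 0 0\n0.05 0.06 0 0 0 0 0\n0.05 0.06 0 0 0 0 0\n0.05 0.06 0 0 0 0 0\n0.05 0.06 0 0 0 0 0\n0.05 0.06 0 0 0 0 0\n0.05 0.06 0 0 0 0 0\n0.05 0 0 0 0 0 0\n0.05 0 0 0 0 0 0"}}

```text
time_s: 11.28
eef_pos: [0.5619, -0.0814, 0.0651]
tool_rot: [180.0, -0.0, 96.4]
ft_force: [-0.4, -0.5, 0.4]
width: 0.05
grasp_force: 0.0
```

```bash
python3 - <<'E'
from h import *
o=env.get_obs();print(bed(o["eef_pos"]),o["eef_pos"])
E
```

```text
[ 4.04382374e-03 -8.51696259e-05] [ 0.56194513 -0.08137088  0.06505303]
```

In the tool's units: -0.03 m is -0.6, -0.029 m is -0.58.

Call:
{"api": "tcp_steps", "payload": {"moves": "0.05 -0.3 0 0 0 0 0\n0.05 0 0 -0.6 0 0 0\n0.05 0 0 -0.6 0 0 0\n0.05 0.428 0 -0.58 0 0 0\n0.05 0.428 0 -0.58 0 0 0\n0.05 0.428 0 -0.58 0 0 0\n0.05 0.428 0 -0.58 0 0 0\n0.05 0.428 0 -0.58 0 0 0\n0.05 0.428 0 -0.58 0 0 0\n0.05 0.428 0 -0.58 0 0 0\n0.05 0.428 0 -0.58 0 0 0\n0.05 0 0 0 0 0 0\n0.05 0 0 0 0 0 0\n0.05 0 0 0 0 0 0"}}

```text
time_s: 12.45
eef_pos: [0.5446, 0.0728, 0.3564]
tool_rot: [-180.0, 0.0, 96.3]
ft_force: [0.8, -0.5, 0.2]
width: 0.0499
grasp_force: 0.0
```

```bash
python3 - <<'E'
from h import *
w,c=grab("wrist","w7");a,_=grab("scene","scene7")
f=lambda i,x,y,W,H:cv2.resize(i[y:y+H,x:x+W],(800,600),interpolation=cv2.INTER_CUBIC)
cv2.imwrite("pics/m7.png",f(w,150,60,200,150))
E
```

```text
(no output)
```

View pics/m7.png

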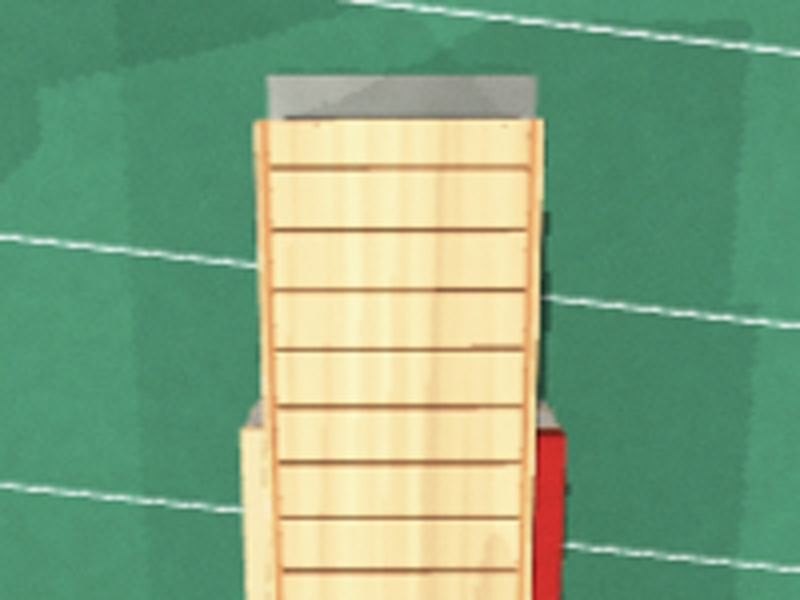

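Deck on the pier, edge running along the fence, nose edge at crop row 119 and corners at (254,119),(543,119). Next I'll compute flushness and triangulate the weight.

```bash
python3 - <<'E'
from h import *
np.set_printoptions(precision=4,suppress=True)
_,c=load("w7")
px=lambda x,y:(150+(x+.5)/4-.5,60+(y+.5)/4-.5)
for n,p,z in[("noseL",(254,119),.072),("noseR",(543,119),.072),("bedL",(242,428),.06),("fence corner",(537,430),.072),("deckR@fence",(535,430),.072),("foot far",(268,75),.006),("foot farR",(537,75),.006),("line R lo",(531,570),.072),("L lo",(277,570),.072)]:
    print(n,bed(plane(c,px(*p),z)))
sc,c1=load("scene7");sd,c2=load("side1")
# weight top face corners: scene crop (scale 6.667, origin 120,160), side crop (origin 270,270)
f=lambda x,y,ox,oy:(ox+(x+.5)*.15-.5,oy+(y+.5)*.15-.5)
S=[(138,417),(240,518)]; 
E
```

```text
noseL [0.2454 0.0485]
noseR [ 0.2456 -0.0458]
bedL [0.1401 0.0573]
fence corner [ 0.1422 -0.0471]
deckR@fence [ 0.1422 -0.0464]
foot far [0.262 0.05 ]
foot farR [ 0.2622 -0.0498]
line R lo [ 0.0907 -0.0466]
L lo [0.0905 0.045 ]
```

The nose is 8.7 mm beyond the pier centre (target 10 ± 7), and the deck is within 1–2 mm of snug and straight. Next I'll move over the weight.

In the tool's units: -0.033 m is -0.66, -0.0076 m is -0.152.

Call:
{"api": "tcp_steps", "payload": {"moves": "0.06 -0.66 -0.152 0.08 0 0 0\n0.06 -0.66 -0.152 0.08 0 0 0\n0.06 -0.66 -0.152 0.08 0 0 0\n0.06 -0.66 -0.152 0.08 0 0 0\n0.06 -0.66 -0.152 0.08 0 0 0\n0.06 -0.66 -0.152 0.08 0 0 0\n0.06 -0.66 -0.152 0.08 0 0 0\n0.06 -0.66 -0.152 0.08 0 0 0\n0.06 -0.66 -0.152 0.08 0 0 0\n0.06 -0.66 -0.152 0.08 0 0 0\n0.06 -0.66 -0.152 0.08 0 0 0\n0.06 -0.66 -0.152 0.08 0 0 0\n0.06 -0.66 -0.152 0.08 0 0 0\n0.06 -0.66 -0.152 0.08 0 0 0\n0.06 0 0 0 0 0 0\n0.06 0 0 0 0 0 0\n0.06 0 0 0 0 0 0"}}

```text
time_s: 13.97
eef_pos: [0.4894, -0.3976, 0.3]
tool_rot: [-179.9, -0.1, 96.3]
ft_force: [0.6, 0.4, 0.2]
width: 0.0601
grasp_force: 0.0
```

```bash
python3 - <<'E'
from h import *
np.set_printoptions(precision=4,suppress=True)
w,c=grab("wrist","w8"); print(env.get_obs()["eef_pos"])
hs=cv2.cvtColor(w,cv2.COLOR_BGR2HSV)
m=((hs[...,0]>100)&(hs[...,0]<130)&(hs[...,1]>120)).astype(np.uint8)
n,l,s,ce=cv2.connectedComponentsWithStats(m)
for i in range(1,n):
    if s[i,4]>60:
        print(s[i],ce[i]); P=np.array([plane(c,p,.032)[:2] for p in np.argwhere(l==i)[:,::-1]],np.float32); print(cv2.minAreaRect(P))
cv2.imwrite("pics/m8.png",w[:300])
E
```

```text
[ 0.49   -0.3968  0.3005]
[227  97  46  50 848] [249.6427 121.2241]
((0.483258455991745, -0.35149121284484863), (0.06918229907751083, 0.020097248256206512), 54.00754165649414)
```

View pics/m8.png

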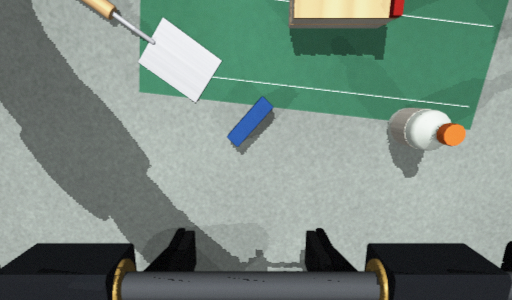

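The weight's top face shows as 69 × 20 mm, matching the text, centred at (0.4833, −0.3515) with its long axis at 54°. The spatula blade is well clear of the fingers. I'll turn and descend.

Careful with the scale: shifts go in units of 50 mm and turns go in units of 2 degrees. That gives: 0.031 m is 0.62, 0.0041 m is 0.082, 7.05 degrees is 3.525.

Call:
{"api": "tcp_steps", "payload": {"moves": "0.045 0 0 0 0 0 3.525\n0.045 0 0 0 0 0 3.525\n0.045 0 0 0 0 0 3.525\n0.045 0 0 0 0 0 3.525\n0.045 0 0 0 0 0 3.525\n0.045 0 0 0 0 0 3.525\n0.045 0.082 -0.08 0.62 0 0 0\n0.045 0.082 -0.08 0.62 0 0 0\n0.045 0.082 -0.08 0.62 0 0 0\n0.045 0.082 -0.08 0.62 0 0 0\n0.045 0.082 -0.08 0.62 0 0 0\n0.045 0.082 -0.08 0.62 0 0 0\n0.045 0.082 -0.08 0.62 0 0 0\n0.045 0.082 -0.08 0.62 0 0 0\n0.045 0 0 0 0 0 0\n0.045 0 0 0 0 0 0\n0.045 0 0 0 0 0 0"}}

```text
time_s: 15.43
eef_pos: [0.4845, -0.3526, 0.0552]
tool_rot: [179.9, -0.0, 54.1]
ft_force: [-0.3, 0.0, 0.2]
width: 0.0448
grasp_force: 0.0
```

```bash
python3 - <<'E'
from h import *
o=env.get_obs();y=np.radians(o["tool_rot"][2]);d=np.array([.4833,-.3515])-o["eef_pos"][:2]
print("tool dx,dy",d@[np.cos(y),np.sin(y)],d@[np.sin(y),-np.cos(y)],o["eef_pos"],o["tool_rot"])
E
```

```text
tool dx,dy 0.00020279620981110974 -0.0016525719899948084 [ 0.48451921 -0.35263387  0.0551832 ] [ 1.79854027e+02 -1.99242181e-02  5.40731244e+01]
```

Call:
{"api": "tcp_steps", "payload": {"moves": "0.045 0 -0.03 0.32 0 0 0\n0.045 0 0 0.32 0 0 0\n0.045 0 0 0.32 0 0 0\n0.045 0 0 0 0 0 0\n0.045 0 0 0 0 0 0"}}

```text
time_s: 15.85
eef_pos: [0.4829, -0.352, 0.0067]
tool_rot: [179.9, -0.0, 54.0]
ft_force: [0.0, 0.5, 0.7]
width: 0.0447
grasp_force: 0.0
```

Call:
{"api": "tcp_steps", "payload": {"moves": "0 0 0 0 0 0 0\n0 0 0 0 0 0 0\n0 0 0 0 0 0 0\n0 0 0 0 0 0 0\n0 0 0 0 0 0 0\n0 0 0 0 0 0 0\n0 0 0 0 0 0 0\n0 0 0 0 0 0 0", "grip_n": 25}}

```text
time_s: 16.52
eef_pos: [0.4825, -0.3515, 0.0056]
tool_rot: [179.9, -0.0, 54.0]
ft_force: [-1.0, 0.2, 5.8]
width: 0.0197
grasp_force: 25.0
```

Gripped: opening 19.7 mm at 25 N. I'll lift, turn, and carry it to above the pier at (0.5365, 0.1502).

In the tool's units: -0.03 m is -0.6, -0.035 m is -0.7, 6.83 degrees is 3.415.

Call:
{"api": "tcp_steps", "payload": {"moves": "0 0 0 -0.3 0 0 0\n0 0 0 -0.6 0 0 0\n0 0 0 -0.7 0 0 0\n0 0 0 -0.7 0 0 0\n0 0 0 -0.7 0 0 0\n0 0 0 -0.4 0 0 0\n0 0 0 0 0 0 3.415\n0 0 0 0 0 0 3.415\n0 0 0 0 0 0 3.415\n0 0 0 0 0 0 3.415\n0 0 0 0 0 0 3.415\n0 0 0 0 0 0 3.415\n0 0 0 0 0 0 3.415\n0 0 0 0 0 0 0\n0 0 0 0 0 0 0"}}

```text
time_s: 17.77
eef_pos: [0.4817, -0.3509, 0.1743]
tool_rot: [-180.0, 0.1, 6.5]
ft_force: [-0.8, 0.6, -4.2]
width: 0.02
grasp_force: 25.0
```

Call:
{"api": "tcp_steps", "payload": {"moves": "0 0.136 -0.616 0 0 0 0\n0 0.136 -0.616 0 0 0 0\n0 0.136 -0.616 0 0 0 0\n0 0.136 -0.616 0 0 0 0\n0 0.136 -0.616 0 0 0 0\n0 0.136 -0.616 0 0 0 0\n0 0.136 -0.616 0 0 0 0\n0 0.136 -0.616 0 0 0 0\n0 0.136 -0.616 0 0 0 0\n0 0.136 -0.616 0 0 0 0\n0 0.136 -0.616 0 0 0 0\n0 0.136 -0.616 0 0 0 0\n0 0.136 -0.616 0 0 0 0\n0 0.136 -0.616 0 0 0 0\n0 0.136 -0.616 0 0 0 0\n0 0.136 -0.616 0 0 0 0\n0 0 0 0 0 0 0\n0 0 0 0 0 0 0\n0 0 0 0 0 0 0"}}

```text
time_s: 19.35
eef_pos: [0.5366, 0.1498, 0.1747]
tool_rot: [180.0, 0.0, 6.4]
ft_force: [0.7, -0.5, -4.0]
width: 0.02
grasp_force: 25.0
```

```bash
python3 - <<'E'
from h import *
o=env.get_obs();y=np.radians(o["tool_rot"][2]);d=B+.237*u-o["eef_pos"][:2]
print("tool dx,dy",d@[np.cos(y),np.sin(y)],d@[np.sin(y),-np.cos(y)],o["eef_pos"],o["tool_rot"])
E
```

```text
tool dx,dy -3.194715007684912e-05 -0.00042561523095857075 [0.53661874 0.14977643 0.17467868] [1.79957974e+02 4.02631933e-02 6.38323487e+00]
```

I've used up my picture views (one over the limit, in fact), so the remaining checks are numeric only. Descending gently.

In the tool's units: 0.015 m is 0.3, 0.008 m is 0.16.

Call:
{"api": "tcp_steps", "payload": {"moves": "0 0 0 0.3 0 0 0\n0 0 0 0.3 0 0 0\n0 0 0 0.3 0 0 0\n0 0 0 0.3 0 0 0\n0 0 0 0.3 0 0 0\n0 0 0 0.16 0 0 0\n0 0 0 0.08 0 0 0\n0 0 0 0 0 0 0\n0 0 0 0 0 0 0\n0 0 0 0 0 0 0"}}

```text
time_s: 20.18
eef_pos: [0.5374, 0.1504, 0.089]
tool_rot: [-180.0, -0.1, 6.2]
ft_force: [-0.4, -0.3, -3.6]
width: 0.0203
grasp_force: 25.0
```

```bash
python3 - <<'E'
from h import *
np.set_printoptions(precision=4,suppress=True)
obs=[]
for n in("scene","side"):
    im,c=grab(n,n+"9");hs=cv2.cvtColor(im,cv2.COLOR_BGR2HSV)
    m=(hs[...,0]>100)&(hs[...,0]<130)&(hs[...,1]>120)
    k,l,s,ce=cv2.connectedComponentsWithStats(m.astype(np.uint8))
    T=np.linalg.inv(np.array(c["T"]));p=T[:3]@[.5365,.1502,.09,1];q=np.array([c["fx"]*p[0]/p[2]+c["cx"],c["fy"]*p[1]/p[2]+c["cy"]])
    print(n,q,[(ce[i],s[i]) for i in range(1,k) if np.linalg.norm(ce[i]-q)<20 and s[i,4]>10])
E
```

```text
scene [304.7487 196.2009] [(array([305.5652, 200.3304]), array([302, 193,   8,  16, 115], dtype=int32))]
side [231.7891 147.9155] [(array([226.8288, 146.982 ]), array([222, 141,  11,  13, 111], dtype=int32))]
```

Call:
{"api": "tcp_steps", "payload": {"moves": "0 0 0 0.06 0 0 0\n0 0 0 0.06 0 0 0\n0 0 0 0.04 0 0 0\n0 0 0 0 0 0 0\n0 0 0 0 0 0 0"}}

```text
time_s: 20.7
eef_pos: [0.5366, 0.1504, 0.0798]
tool_rot: [180.0, 0.0, 6.2]
ft_force: [0.0, 0.2, -3.7]
width: 0.0201
grasp_force: 25.0
```

Call:
{"api": "tcp_steps", "payload": {"moves": "0 0 0 0.02 0 0 0\n0 0 0 0.02 0 0 0\n0 0 0 0.01 0 0 0\n0 0 0 0 0 0 0\n0 0 0 0 0 0 0"}}

```text
time_s: 21.12
eef_pos: [0.5368, 0.1504, 0.0776]
tool_rot: [-180.0, -0.0, 6.2]
ft_force: [-0.4, -0.3, -3.8]
width: 0.0197
grasp_force: 25.0
```

In the tool's units: 0.0005 m is 0.01.

Call:
{"api": "tcp_steps", "payload": {"moves": "0 0 0 0.01 0 0 0\n0 0 0 0.01 0 0 0\n0 0 0 0 0 0 0\n0 0 0 0 0 0 0"}}

```text
time_s: 21.45
eef_pos: [0.5369, 0.1505, 0.0775]
tool_rot: [-180.0, -0.0, 6.2]
ft_force: [-5.8, -1.4, 6.6]
width: 0.0194
grasp_force: 25.0
```

Call:
{"api": "tcp_steps", "payload": {"moves": "0 0 0 0.01 0 0 0\n0 0 0 0.01 0 0 0\n0 0 0 0 0 0 0\n0 0 0 0 0 0 0"}}

```text
time_s: 21.78
eef_pos: [0.5369, 0.1505, 0.0774]
tool_rot: [-180.0, -0.0, 6.2]
ft_force: [-8.2, -3.5, 16.5]
width: 0.0198
grasp_force: 25.0
```

Contact is at the expected height. I'll relieve the pressure, open and withdraw straight up.

Call:
{"api": "tcp_steps", "payload": {"moves": "0 0 0 -0.016 0 0 0\n0 0 0 0 0 0 0\n0.03 0 0 0 0 0 0\n0.045 0 0 0 0 0 0\n0.045 0 0 0 0 0 0\n0.045 0 0 0 0 0 0\n0.045 0 0 0 0 0 0\n0.045 0 0 0 0 0 0"}}

```text
time_s: 22.45
eef_pos: [0.5368, 0.1504, 0.0763]
tool_rot: [180.0, -0.0, 6.2]
ft_force: [-0.2, -0.4, 0.6]
width: 0.0443
grasp_force: 0.0
```

Call:
{"api": "tcp_steps", "payload": {"moves": "0.045 0 0 -0.2 0 0 0\n0.045 0 0 -0.4 0 0 0\n0.045 0 0 -0.6 0 0 0\n0.045 0 0 -0.6 0 0 0\n0.045 0 0 -0.6 0 0 0\n0.045 0 0 -0.6 0 0 0\n0.045 -0.6 0 -0.4 0 0 0\n0.045 -0.6 0 -0.4 0 0 0\n0.045 -0.6 0 -0.4 0 0 0\n0.045 0 0 0 0 0 0\n0.045 0 0 0 0 0 0\n0.045 0 0 0 0 0 0"}}

```text
time_s: 23.45
eef_pos: [0.4475, 0.1406, 0.2867]
tool_rot: [-180.0, -0.1, 6.2]
ft_force: [-0.1, -1.1, 0.2]
width: 0.0451
grasp_force: 0.0
```

```bash
python3 - <<'E'
from h import *
np.set_printoptions(precision=4,suppress=True)
w,c=grab("wrist","w10");hs=cv2.cvtColor(w,cv2.COLOR_BGR2HSV)
obs=[]
for n in("scene","side","wrist"):
    im,c=grab(n,n+"10");hs=cv2.cvtColor(im,cv2.COLOR_BGR2HSV)
    m=(hs[...,0]>100)&(hs[...,0]<130)&(hs[...,1]>120)
    k,l,s,ce=cv2.connectedComponentsWithStats(m.astype(np.uint8))
    T=np.linalg.inv(np.array(c["T"]));p=T[:3]@[.5365,.1502,.09,1];q=np.array([c["fx"]*p[0]/p[2]+c["cx"],c["fy"]*p[1]/p[2]+c["cy"]])
    for i in range(1,k):
        if np.linalg.norm(ce[i]-q)<40 and s[i,4]>20:
            P=np.array([bed(plane(c,p,.104)) for p in np.argwhere(l==i)[:,::-1]],np.float32)
            print(n,q,ce[i],s[i],cv2.minAreaRect(P)); obs.append((c,ce[i]))
if len(obs)>1: X=tri(*obs);print(X,bed(X[0]))
E
```

```text
scene [304.7487 196.2009] [304.5532 197.0106] [300 185  10  25 188] ((0.23403003811836243, -0.009728331118822098), (0.0800108090043068, 0.022427592426538467), 89.27176666259766)
side [231.7891 147.9155] [231.7545 147.8636] [222 140  21  17 220] ((0.2225743979215622, 0.009229537099599838), (0.04787144064903259, 0.08249637484550476), 0.024222901090979576)
wrist [249.6177  85.148 ] [249.5274  81.485 ] [ 240   46   20   73 1371] ((0.23710745573043823, -0.0014717131853103638), (0.018924688920378685, 0.06805398315191269), 0.45885971188545227)
(array([0.5386, 0.1506, 0.0891]), np.float64(0.0018042742413978939)) [ 0.2372 -0.0021]
```

The weight is centred (0.237, −0.0015), straight and upright. One last numeric check of the deck.

```bash
python3 - <<'E'
from h import *
w,c=load("wrist10");hs=cv2.cvtColor(w,cv2.COLOR_BGR2HSV)
m=((hs[...,0]>8)&(hs[...,0]<32)&(hs[...,1]>50)&(hs[...,2]>110)).astype(np.uint8)
k,l,s,ce=cv2.connectedComponentsWithStats(m)
for i in range(1,k):
    if s[i,4]>200:
        P=np.array([bed(plane(c,p,.072)) for p in np.argwhere(l==i)[:,::-1]])
        f=P[P[:,0]>.16]
        if len(f): print(s[i],"x max",P[:,0].max(), "y",f[:,1].min(),f[:,1].max())
        for y in(-.04,-.02,.02,.04):
            g=f[abs(f[:,1]-y)<.003] if len(f) else []
            if len(g): print(y,g[:,0].max())
E
```

```text
[  242    32   270   106 23805] x max 0.24565200183573477 y -0.04560361098865831 0.0479106189765891
-0.04 0.24504864397898135
-0.02 0.22584538459748774
0.02 0.22550472315168107
0.04 0.24561274926343493
[  45   73   56   57 1616] x max 0.46425178831299446 y -0.012900769434834165 0.046779583405528236
0.02 0.46425178831299446
0.04 0.45053558834026447
```

Nose at 0.245–0.246 (8.5 mm past the pier centre), deck centred within ~1.5 mm and straight. Handing in.

```bash
python3 -c "
from rig import env
print(env.job_done())"
```

```text
the job is handed in; nothing more can be done
None
```

I handed the job in at about 24 s; no verdict came back. My last measurements show the deck snug on the fence with its end about 1.5 mm short of flush, and the weight upright within about 2 mm of the pier's centre. I viewed 11 pictures, one over the limit of 10.

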